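# Flip the round-hole beam mask over onto its detector

## Robot

A 7-joint arm with a two-finger parallel gripper is mounted at the origin on the work surface. World frame = base frame: x ahead of the robot, y to its left, z up, the work surface at z = 0. Lengths are in m, angles in rad, forces in N, time in s.
With the tool pointing down it reaches from about 0.4 to 0.85 m from the base axis. Payload 10.4 kg.
Tool frame: the origin (TCP) lies at the very end of the fingers, on their centre line; the grasp point (between the pads) lies 19 mm behind it (manip.grip_depth is the distance from the TCP to the grasp point, in m); z points along the fingers, y is the direction in which the jaws open and shut (so a half turn about z gives the same grasp; the last joint's range is limited). The gripper opens to 85 mm and grips with 20 to 120 N. Pads are 22 mm wide; open, the fingers measure 114 mm over their backs; the gripper's body (76 mm by 85 mm) begins 54 mm behind the grasp point. The pads swing forward as they close: fully open they stand 13 mm farther back than shut.
Start: joints at [-1.335, 0.332, -0.065, 1.46, 0.022, 1.35, -0.088], TCP at [0.16, 0.604, 0.231] pointing down, gripper open.
Joint ranges: [-2.6, 2.6], [-0.5, 2.12], [-1.47, 1.34], [0.16, 2.42], [-1.27, 4.41], [0.06, 2.06], [-2.6, 2.6]. Speed limits (rad/s): [2.22, 2.22, 2.79, 2.79, 3.14, 3.14, 3.14].

## Interface

Orientations are given as a unit quaternion [x, y, z, w].
In Python, from workcell import manip gives the robot as it stands.
- The arm moves only by the tool step_arm, never from a script. Its argument "motion" is a list of rows, each a list of 6 numbers: the shift along the tool's x, y, z in mm, then the turn, a rotation vector about the tool's x, y, z in degrees. A call has 1 to 20 rows; each row shifts and turns the pose as measured when the row begins, along the tool's axes as they then stand; what a row does not reach is not made up. A row lasts 1/8 s, in which the tool goes at most 62.5 mm and 10.7 degrees, less where a joint would pass 70% of its speed; a pose out of reach is approached as far as the arm can. A call with a gripper value outside its range is refused whole. "jaw" is the finger opening in mm, from 0 to 85.4, set as the call begins (left out, the last holds). The fingers move at their own pace and stop on an object; "force" is the grip in N (left out, the last holds). Time passes only in rows, so rows that do not move let the fingers close. It gives the time, the measured TCP pose, the force and the opening at its end, in the units of the state.
- manip.get_obs(): the state, without advancing time (a new reading comes with each control period).
- manip.camera(name): name is "scene" or "top" or "wrist"; returns the picture (384x512x3 uint8, blue, green, red); there is no depth.
- manip.camera_info(name): a dict with "camera_matrix" (3x3 intrinsics, pixels), "R" (3x3) and "t" (3): a world point X has camera coordinates R X + t. Camera axes: x right, y down, z forward; pixel columns grow to the right and rows downward; lengths in m; the calibration is good to about 2 mm. The wrist camera is an equidistant fisheye: a pixel r from the principal point sees the ray r / f radians off the axis. A picture is of the moment at which its call begins: read the wrist's pose just before it. camera_info takes no time and is no camera call; for the wrist camera it gives the pose at the moment of the call.
- manip.hand_in(): hands the job in, once; it reports no verdict.
The state is a dict: "clock": time; "joint_pos": joint angles; "joint_velocities": joint speeds; "tau": joint torques, N m; "position": TCP position; "ee_rot": TCP orientation; "ft_force": force on the tool from outside, world axes, zero at the start; "torque": the same for the moment, N m; "grip_width": opening from 0.0 (shut) to 1.0 (fully open).
Only numpy, scipy, OpenCV 4.12 (cv2) and the standard library are available. Lean on these libraries where they do the work, as an engineer would, in place of code of your own. Each camera call takes 0.05 s, during which the arm holds its last target.

## Task

Two beam detectors stand on the bench, each with a stiff-hinged metal mask plate tipped back off it towards the robot. With the outside of a fingertip only, push the mask with the single round hole up and over its hinge and lay it down gently until it lies fully flat on its detector, then take the hand away. Do not pinch the mask, push hard or slam it, and leave the slotted mask and everything else on the bench where it is.

Things in the scene. Friction and masses are not known exactly. Their poses are not given: they have to be found in the camera images.
- round_unit: black fixture fixed to the bench, with the round-hole mask. Origin on the bench below the middle of the hinge pin; x level from parked side (-x) to detector (+x), y along the pin, z up. mm: pin axis z 50, cheeks x +-9, y 42 to 50 either side, to z 58; base x -50 to 115, y +-50, to z 12; detector block x 16 to 112, y +-45, to z 46, sensor at x 60. Only bench below the mask where x < -50.
- round_mask (a joint): hinge angle of the round-hole mask, rad: 0 = level on the parked side (-x of its unit), 1.57 = upright, 3.14 (the stop) = flat on the detector. Starts tipped up by 0.3 to 0.65. The hinge is stiff (0.13 N m, some 1.2 N at the free edge): the mask stays wherever it is left, so it must be taken all the way down.
- round_mask_edge (a point): middle of the round-hole mask's free edge, mid-thickness; moves with it. Mask: stiff aluminium plate, 80 mm along the hinge, reaching 10 to 110 mm from the pin axis, 5 mm thick, its mid-plane through the pin axis, about 0.12 kg, with one round hole 30 mm across centred 60 mm from the pin.
- slot_unit: black fixture fixed to the bench, with the slotted mask. Origin on the bench below the middle of the hinge pin; x level from parked side (-x) to detector (+x), y along the pin, z up. mm: pin axis z 50, cheeks x +-9, y 42 to 50 either side, to z 58; base x -50 to 115, y +-50, to z 12; detector block x 16 to 112, y +-45, to z 46, sensor at x 60. Only bench below the mask where x < -50.
- slot_mask (a joint): hinge angle of the slotted mask, rad: 0 = level on the parked side (-x of its unit), 1.57 = upright, 3.14 (the stop) = flat on the detector. Starts tipped up by 0.3 to 0.65. The hinge is stiff (0.13 N m, some 1.2 N at the free edge): the mask stays wherever it is left, so it must be taken all the way down.
- slot_mask_edge (a point): middle of the slotted mask's free edge, mid-thickness; moves with it. Mask: stiff aluminium plate, 80 mm along the hinge, reaching 10 to 110 mm from the pin axis, 5 mm thick, its mid-plane through the pin axis, about 0.12 kg, with three parallel slots 8 x 50 mm instead of a round hole.
- post: bystander: loose steel post 62 mm tall, 13 mm thick, foot 28 mm across, standing between the two units; origin at the centre of its underside
- collar: bystander: loose dark steel ring 26 mm across, 12 mm tall, lying between the units on the robot's side; origin at the centre of its underside
- tape: bystander: blue tape roll lying flat, 90 mm across, 20 mm tall; origin at the centre of its underside
- carton: bystander: small white carton 70 x 55 x 60 mm; origin at the centre of its underside
- micrometer: bystander: loose micrometer head lying down, 105 mm long, 22 mm thick; origin at the centre of its underside (level of the bench)
- driver: bystander: screwdriver lying down; origin at the centre of its underside (level of the bench)
- wax: bystander: small jar 48 mm across, 35 mm tall; origin at the centre of its underside
Things that resemble listed ones, but are neither listed nor needed, are in the scene too. Leave any pink look-alike of the round_unit alone.

How it is judged:
On the way, in this order (a step that is already met when the one before it is completed fails the run):
1. the round-hole mask is pushed up past upright by the fingers (value of joint round_mask above 1.6 rad and contact force between the fingers and round_unit above 0.2 N).
2. the round-hole mask lies flat on its detector (value of joint round_mask above 3.085 rad), for 0.2 s.
At the end, for the whole second after the job is handed in: The round-hole mask lies flat on its detector (hinge angle above 3.085 rad, i.e. its edge within about 6 mm of fully down) and at rest; the slotted mask's edge is within 12 mm and every bystander within 30 mm of its start (value of joint round_mask above 3.085 rad and velocity of joint round_mask between -0.05 and 0.05 rad/s and distance of slot_mask_edge from where it was at the start of the episode below 0.012 m and not (distance of post from where it was at the start of the episode above 0.03 m) and not (distance of collar from where it was at the start of the episode above 0.03 m) and not (distance of tape from where it was at the start of the episode above 0.03 m) and not (distance of carton from where it was at the start of the episode above 0.03 m) and not (distance of micrometer from where it was at the start of the episode above 0.03 m) and not (distance of driver from where it was at the start of the episode above 0.03 m) and not (distance of wax from where it was at the start of the episode above 0.03 m)); the robot touches nothing.
It fails at once if the mask is pinched or pushed hard (over 35 N between fingers and its unit) (contact force between the fingers and round_unit above 35 N).
It fails at once if the mask is flung or slammed (over 4 rad/s) (velocity of joint round_mask above 4 rad/s).
It fails at once if the slotted mask is moved (edge over 12 mm) (distance of slot_mask_edge from where it was at the start of the episode above 0.012 m).
It fails at once if a bystander is lifted or shoved over 30 mm (distance of any of post, collar, tape, carton, micrometer, driver, wax from where it was at the start of the episode above 0.03 m).
It also fails if it takes over 42 s, if anything falls off the work surface, if the arm or the gripper's body presses on something with over 40 N, if the wrist force passes 120 N, or if a joint passes its speed limit or range.

## Working session

There is one attempt and no reset: what is moved stays moved. The work goes in short steps, Python scripts to look and compute and a tool call to move; the robot and the scene stay as the last step left them, time stands still between calls to the robot, and variables do not carry over. Pictures are saved under pics/ and viewed, and the job is handed in when it is done.

Besides the shell and the picture viewer there is one more tool, called after "Request:" as name(argument=value, ...), one argument or row to a line, values as JSON. step_arm: Moves the arm, as the interface text tells. Its arguments: {"type":"object","properties":{"motion":{"type":"array"},"jaw":{"type":"number"},"force":{"type":"number"}},"required":["motion"]}

```bash
mkdir -p pics; python3 - <<'E'
from workcell import manip
import cv2
o=manip.get_obs()
for k in o: print(k,o[k])
for n in ["scene","top","wrist"]:
    im=manip.camera(n); cv2.imwrite(f"pics/{n}0.png",im)
    i=manip.camera_info(n); print(n,i)
E
```

```text
clock 0.0
joint_pos [-1.33458593  0.33287544 -0.06467548  1.46098921  0.02160457  1.34991872
 -0.08850996]
joint_velocities [ 0.00104921  0.00094146 -0.000414    0.00058514 -0.0002595  -0.00096053
  0.00181341]
tau [-5.63116118e-04 -6.25439286e+01  4.88117512e-02 -3.91606021e+01
  1.62328844e-02  9.64650797e-03  1.15056773e-05]
position [0.15987629 0.60378844 0.23049079]
ee_rot [ 1.29049328e-01  9.91637894e-01 -7.45630690e-04 -5.44358090e-05]
ft_force [-0.06508984  0.22552053 -0.89149623]
torque [0.0213839  0.00068956 0.00169093]
grip_width 0.998488143638544
scene {'camera_matrix': array([[371.30368952,   0.        , 257.70363245],
       [  0.        , 371.30368952, 193.31218627],
       [  0.        ,   0.        ,   1.        ]]), 'R': array([[ 0.17469116,  0.98460698, -0.00566468],
       [ 0.83931819, -0.15191679, -0.52198301],
       [-0.51480868,  0.08643135, -0.85293707]]), 't': array([-0.10497638, -0.43882146,  1.3161103 ])}
top {'camera_matrix': array([[387.69918033,   0.        , 251.91593857],
       [  0.        , 387.69918033, 196.776642  ],
       [  0.        ,   0.        ,   1.        ]]), 'R': array([[ 0.00164765, -0.99961305,  0.02776745],
       [-0.99725459, -0.00369815, -0.07395682],
       [ 0.07403089, -0.02756936, -0.9968748 ]]), 't': array([-0.0271863 ,  0.57070099,  1.24271109])}
wrist {'camera_matrix': array([[297.31863964,   0.        , 253.23236981],
       [  0.        , 297.31863964, 193.88727139],
       [  0.        ,   0.        ,   1.        ]]), 'R': array([[ 2.56030542e-01,  9.66668541e-01, -5.41583456e-04],
       [ 9.30480938e-01, -2.46294005e-01,  2.71190868e-01],
       [ 2.62018292e-01, -6.99370780e-02, -9.62525438e-01]]), 't': array([-0.62438799, -0.03487709,  0.37859014])}
```

View pics/scene0.png

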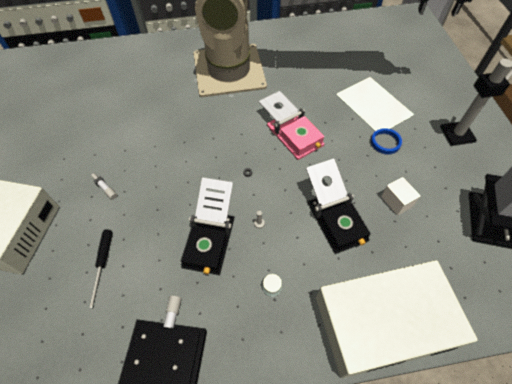

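View pics/top0.png

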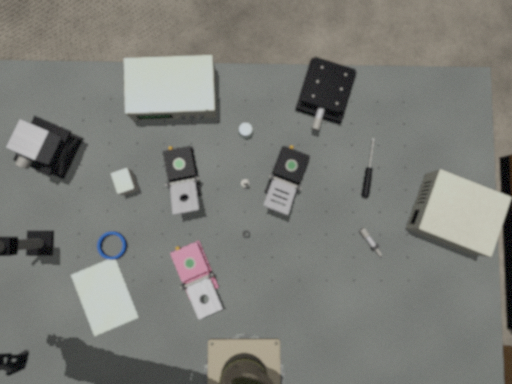

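View pics/wrist0.png

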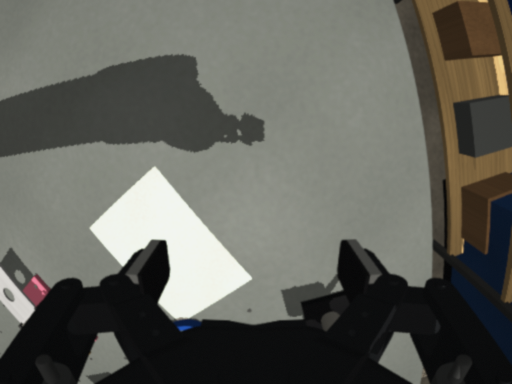

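Both views agree on the layout. The round-hole black unit is at top (180,180) and scene (335,205), and the slotted unit is at top (287,180) and scene (208,225). The pink look-alike is nearer the robot. I'll enlarge the images to measure.

```bash
cat > h.py <<'E'
import numpy as np, cv2
def ray(info,px):
    K=info["camera_matrix"];R=info["R"];t=info["t"]
    d=R.T@np.linalg.solve(K,[px[0],px[1],1.]); return -R.T@t,d
def onz(info,px,z):
    c,d=ray(info,px); return c+d*(z-c[2])/d[2]
def proj(info,X):
    p=info["camera_matrix"]@(info["R"]@np.array(X)+info["t"]); return p[:2]/p[2]
def tri(i1,p1,i2,p2):
    A=np.zeros((3,3));b=np.zeros(3);L=[ray(i1,p1),ray(i2,p2)]
    for c,d in L:
        d=d/np.linalg.norm(d);M=np.eye(3)-np.outer(d,d);A+=M;b+=M@c
    X=np.linalg.solve(A,b)
    return X,[np.linalg.norm(np.cross(X-c,d/np.linalg.norm(d))) for c,d in L]
E
python3 - <<'E'
import cv2
from h import *
from workcell import manip
a=cv2.imread("pics/scene0.png")[150:255,295:395]; b=cv2.imread("pics/top0.png")[140:225,150:220]
cv2.imwrite("pics/c1.png",cv2.resize(a,None,fx=5.5,fy=5.5,interpolation=cv2.INTER_CUBIC))
cv2.imwrite("pics/c2.png",cv2.resize(b,None,fx=7,fy=7,interpolation=cv2.INTER_CUBIC))
for n in ["scene","top"]:
    im=cv2.imread(f"pics/{n}0.png").astype(int);B,G,R=im[...,0],im[...,1],im[...,2]
    m=((G>R+35)&(G>B+15)).astype(np.uint8)
    k,l,s,c=cv2.connectedComponentsWithStats(m)
    for j in range(1,k):
        if s[j,4]>15: print(n,s[j],c[j],onz(manip.camera_info(n),c[j],.046))
E
```

```text
scene [297 128   9   7  45] [301.15555556 130.93333333] [0.3616288  0.17414579 0.046     ]
scene [340 218  10   9  72] [344.69444444 221.75      ] [0.6762771 0.2122478 0.046    ]
scene [199 240  10   9  77] [203.53246753 244.11688312] [ 0.67404096 -0.14858895  0.046     ]
top [177 161   5   5  18] [178.66666667 163.38888889] [0.67525443 0.20976256 0.046     ]
top [289 162   6   6  28] [291.14285714 164.78571429] [ 0.67291973 -0.15141791  0.046     ]
top [187 260   6   6  29] [189.24137931 262.75862069] [0.36022903 0.17177733 0.046     ]
```

View pics/c1.png

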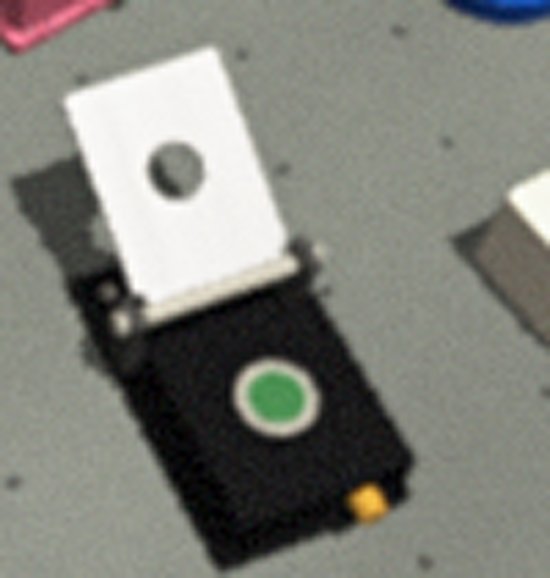

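View pics/c2.png

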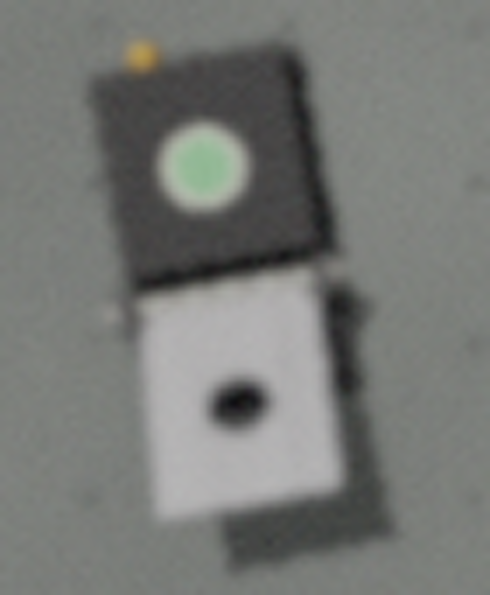

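```bash
python3 - <<'E'
from h import *
from workcell import manip
S=manip.camera_info("scene");T=manip.camera_info("top")
cs=lambda u,v:((u+.5)/5.5-.5+295,(v+.5)/5.5-.5+150)
ct=lambda u,v:((u+.5)/7-.5+150,(v+.5)/7-.5+140)
def P(n,s,t): X,e=tri(S,cs(*s),T,ct(*t)); print(n,X.round(4),np.round(e,4)); return X
a=P("edge -y",(65,100),(343,487)); b=P("edge +y",(217,47),(158,518))
P("hole",(176,170),(238,404)); s=P("sensor",(277,398),(203,167))
c=P("pin -y",(122,320),(335,267)); d=P("pin +y",(318,248),(113,315))
p=(c+d)/2;m=(a+b)/2
print("edge len",np.linalg.norm(a-b),"pinmid",p,"edgemid",m,"radius",np.linalg.norm(m-p))
u=(s-p)[:2];print("dist sensor",np.linalg.norm(u),"yaw",np.degrees(np.arctan2(u[1],u[0])))
for q in((a-b),(c-d)): print("pin-dir yaw",np.degrees(np.arctan2(-q[1],-q[0]))-90)
print("angle",np.degrees(np.arctan2(m[2]-.05,np.linalg.norm((m-p)[:2]))))
# detector top far corners from top view z=.046
for q in [(97,78),(290,48),(325,250),(135,285)]: print(onz(T,ct(*q),.046))
for q in [(415,465),(222,568)]: print(onz(S,cs(*q),.012))
E
```

```text
edge -y [0.5274 0.1414 0.0947] [0.0022 0.0022]
edge +y [0.5135 0.2201 0.0997] [0.0018 0.0018]
hole [0.5647 0.1894 0.0767] [0.0014 0.0014]
sensor [0.6759 0.2118 0.0442] [0.0015 0.0015]
pin -y [0.6285 0.1493 0.055 ] [0.001 0.001]
pin +y [0.6067 0.2503 0.055 ] [0.0024 0.0024]
edge len 0.08008960740191838 pinmid [0.61762106 0.19979347 0.05501473] edgemid [0.52044103 0.1807232  0.09720425] radius 0.10764566463698924
dist sensor 0.05947540521061763 yaw 11.663478613262008
pin-dir yaw 10.013456576673377
pin-dir yaw 12.207743828106175
angle 25.484773013041597
[0.71595333 0.25900507 0.046     ]
[0.73050983 0.17116841 0.046     ]
[0.63720235 0.15400806 0.046     ]
[0.62069704 0.24004147 0.046     ]
[0.70714147 0.27802445 0.012     ]
[0.74121617 0.17365792 0.012     ]
```

Measurements agree with the given sizes: edge 80 mm, radius 108 mm, sensor 59.5 mm from the pin. The round unit's pin centre is at about (0.617, 0.200), yaw about 10.7°, mask angle about 0.45 rad. Next I'll plan the approach: jaws shut, tool tilted about 45° outward, fingertip under the free edge.

```bash
cat >> h.py <<'E'
from scipy.spatial.transform import Rotation as Ro, Slerp
O=np.array([.617,.2005,0]); YAW=10.7
U=Ro.from_euler('z',YAW,degrees=True)
def unit(p): return 1000*U.inv().apply(np.array(p)-O)
def pose(x,y,z,tilt):  # mm unit frame, tilt deg outwards from vertical; tool y = unit y, tool x=-unit x when down
    base=U*Ro.from_matrix(np.array([[-1,0,0],[0,1,0],[0,0,-1.]]).T)
    return O+U.apply(np.array([x,y,z])/1000.), base*Ro.from_euler('y',-tilt,degrees=True)
def rows(p0,R0,p1,R1,n):
    s=Slerp([0,1],Ro.concatenate([R0,R1]));out=[]
    for i in range(n):
        a,b=i/n,(i+1)/n; Ra,Rb=s(a),s(b)
        out.append(list(np.r_[Ra.inv().apply((p1-p0)*(b-a))*1000,(Ra.inv()*Rb).as_rotvec(degrees=True)].round(1)))
    return out
def state():
    from workcell import manip
    o=manip.get_obs();R=Ro.from_quat(o["ee_rot"])
    z=U.inv().apply(R.as_matrix()[:,2]); 
    print("t",round(float(o["clock"]),2),"unit",unit(o["position"]).round(1),"zaxis",z.round(3),"yU",U.inv().apply(R.as_matrix()[:,1]).round(3),"F",np.round(o["ft_force"],2),"w",round(float(o["grip_width"]),3))
    return np.array(o["position"]),R,o
def go(*t,n=1):
    p,R,o=state(); q,Q=pose(*t)
    for r in rows(p,R,q,Q,n): print(r)
E
python3 -c "
from h import *
print(pose(0,0,0,45)[1].as_matrix().round(2))
go(-190,0,240,45,n=10)"
```

```text
[[-0.69 -0.19  0.69]
 [-0.13  0.98  0.13]
 [-0.71  0.   -0.71]]
t 0.15 unit [-374.3  481.3  230.7] zaxis [-0.    -0.001 -1.   ] yU [ 0.431  0.902 -0.001] F [ 0.76 -0.02  0.4 ] w 0.999
[np.float64(-37.4), np.float64(-35.5), np.float64(-0.9), np.float64(-1.0), np.float64(-4.4), np.float64(-2.4)]
[np.float64(-35.8), np.float64(-37.0), np.float64(1.3), np.float64(-1.0), np.float64(-4.4), np.float64(-2.4)]
[np.float64(-34.0), np.float64(-38.6), np.float64(3.3), np.float64(-1.0), np.float64(-4.4), np.float64(-2.4)]
[np.float64(-32.1), np.float64(-40.0), np.float64(5.2), np.float64(-1.0), np.float64(-4.4), np.float64(-2.4)]
[np.float64(-29.9), np.float64(-41.4), np.float64(6.9), np.float64(-1.0), np.float64(-4.4), np.float64(-2.4)]
[np.float64(-27.5), np.float64(-42.8), np.float64(8.4), np.float64(-1.0), np.float64(-4.4), np.float64(-2.4)]
[np.float64(-25.0), np.float64(-44.0), np.float64(9.6), np.float64(-1.0), np.float64(-4.4), np.float64(-2.4)]
[np.float64(-22.3), np.float64(-45.2), np.float64(10.7), np.float64(-1.0), np.float64(-4.4), np.float64(-2.4)]
[np.float64(-19.5), np.float64(-46.3), np.float64(11.5), np.float64(-1.0), np.float64(-4.4), np.float64(-2.4)]
[np.float64(-16.6), np.float64(-47.3), np.float64(12.0), np.float64(-1.0), np.float64(-4.4), np.float64(-2.4)]
```

Request:
step_arm(
  motion=[
    [-37,-36,-1,-1,-4.4,-2.4],
    [-36,-37,1,-1,-4.4,-2.4],
    [-34,-39,3,-1,-4.4,-2.4],
    [-32,-40,5,-1,-4.4,-2.4],
    [-30,-41,7,-1,-4.4,-2.4],
    [-28,-43,8,-1,-4.4,-2.4],
  ],
  jaw=0,
)

```text
clock: 0.9
position: [0.326, 0.3347, 0.2364]
ee_rot: [-0.005, 0.971, 0.021, 0.238]
ft_force: [1.1, -0.5, 1.2]
grip_width: -0.001
```

```bash
python3 -c "
from h import *
go(-190,0,240,45,n=6)"
```

```text
t 0.9 unit [-261.   185.9  236.4] zaxis [ 0.462 -0.044 -0.886] yU [0.166 0.985 0.038] F [ 1.13 -0.47  1.18] w -0.001
[np.float64(-15.7), np.float64(-28.5), np.float64(6.3), np.float64(-0.7), np.float64(-2.9), np.float64(-1.5)]
[np.float64(-14.6), np.float64(-29.0), np.float64(6.7), np.float64(-0.7), np.float64(-2.9), np.float64(-1.5)]
[np.float64(-13.5), np.float64(-29.5), np.float64(7.1), np.float64(-0.7), np.float64(-2.9), np.float64(-1.5)]
[np.float64(-12.4), np.float64(-29.9), np.float64(7.4), np.float64(-0.7), np.float64(-2.9), np.float64(-1.5)]
[np.float64(-11.2), np.float64(-30.3), np.float64(7.6), np.float64(-0.7), np.float64(-2.9), np.float64(-1.5)]
[np.float64(-10.0), np.float64(-30.6), np.float64(7.8), np.float64(-0.7), np.float64(-2.9), np.float64(-1.5)]
```

Request:
step_arm(
  motion=[
    [-16,-28,6,-0.7,-2.9,-1.5],
    [-15,-29,7,-0.7,-2.9,-1.5],
    [-14,-29,7,-0.7,-2.9,-1.5],
    [-12,-30,7,-0.7,-2.9,-1.5],
    [-11,-30,8,-0.7,-2.9,-1.5],
    [-10,-31,8,-0.7,-2.9,-1.5],
    [0,0,0,0,0,0],
  ],
)

```text
clock: 1.78
position: [0.4213, 0.1923, 0.235]
ee_rot: [-0.074, 0.931, 0.035, 0.357]
ft_force: [-0.5, -0.0, -0.9]
grip_width: -0.002
```

```bash
python3 -c "
from h import *
go(-160,0,100,45,n=6)
from workcell import manip
for n in ['scene','wrist','top']: cv2.imwrite(f'pics/{n}1.png',manip.camera(n))
print(manip.get_obs()['joint_pos'])"
```

```text
t 1.77 unit [-193.8   28.3  235. ] zaxis [ 0.669 -0.005 -0.743] yU [0.022 1.    0.013] F [-0.49 -0.02 -0.9 ] w -0.002
[np.float64(10.8), np.float64(-4.9), np.float64(20.5), np.float64(-0.1), np.float64(-0.5), np.float64(-0.2)]
[np.float64(11.0), np.float64(-4.9), np.float64(20.4), np.float64(-0.1), np.float64(-0.5), np.float64(-0.2)]
[np.float64(11.1), np.float64(-4.8), np.float64(20.3), np.float64(-0.1), np.float64(-0.5), np.float64(-0.2)]
[np.float64(11.3), np.float64(-4.8), np.float64(20.2), np.float64(-0.1), np.float64(-0.5), np.float64(-0.2)]
[np.float64(11.5), np.float64(-4.8), np.float64(20.1), np.float64(-0.1), np.float64(-0.5), np.float64(-0.2)]
[np.float64(11.7), np.float64(-4.7), np.float64(20.0), np.float64(-0.1), np.float64(-0.5), np.float64(-0.2)]
[-0.58997882 -0.49928202 -0.19563227  2.40444983  0.49989219  0.66231196
  0.63462157]
```

View pics/scene1.png

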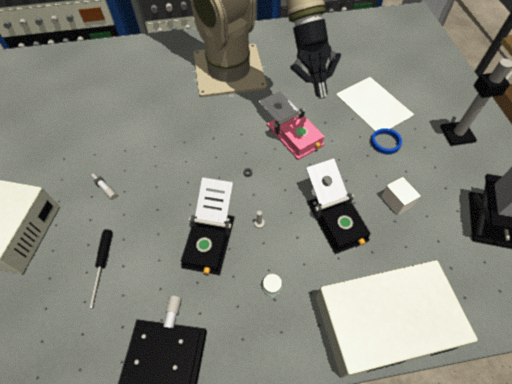

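View pics/wrist1.png

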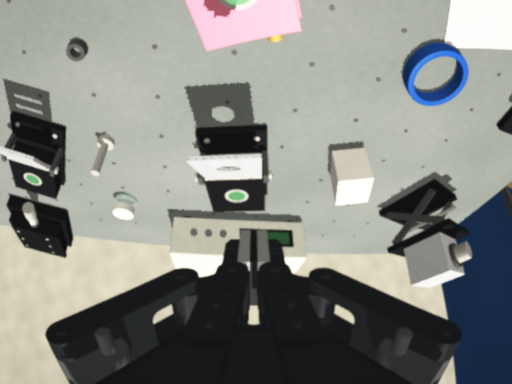

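The wrist view shows the mask centred ahead, with the pink unit clear. Joints 2 and 4 are near their limits, so I'll reduce the tilt to about 33° and move forward before going down.

```bash
python3 -c "
from h import *
go(-150,0,160,33,n=5)"
```

```text
t 1.93 unit [-194.1   31.4  235.9] zaxis [ 0.67  -0.001 -0.742] yU [0.017 1.    0.014] F [-0.44  0.28  0.48] w -0.005
[np.float64(3.5), np.float64(-6.3), np.float64(17.2), np.float64(0.0), np.float64(1.8), np.float64(-0.2)]
[np.float64(3.0), np.float64(-6.3), np.float64(17.3), np.float64(0.0), np.float64(1.8), np.float64(-0.2)]
[np.float64(2.4), np.float64(-6.3), np.float64(17.4), np.float64(0.0), np.float64(1.8), np.float64(-0.2)]
[np.float64(1.9), np.float64(-6.3), np.float64(17.4), np.float64(0.0), np.float64(1.8), np.float64(-0.2)]
[np.float64(1.4), np.float64(-6.3), np.float64(17.5), np.float64(0.0), np.float64(1.8), np.float64(-0.2)]
```

Request:
step_arm(
  motion=[
    [3,-6,17,0,1.8,-0.2],
    [3,-6,17,0,1.8,-0.2],
    [2,-6,17,0,1.8,-0.2],
    [2,-6,17,0,1.8,-0.2],
    [1,-6,18,0,1.8,-0.2],
    [0,0,0,0,0,0],
  ],
)

```text
clock: 2.68
position: [0.4676, 0.1849, 0.1611]
ee_rot: [-0.097, 0.954, 0.03, 0.281]
ft_force: [0.5, 0.1, 0.1]
grip_width: -0.004
```

```bash
python3 -c "
from h import *
go(-140,0,80,33,n=5)
from workcell import manip
print(manip.get_obs()['joint_pos'])"
```

```text
t 2.67 unit [-149.7   12.4  161.1] zaxis [ 0.542  0.011 -0.84 ] yU [-0.016  1.     0.003] F [0.5  0.11 0.05] w -0.004
[np.float64(7.2), np.float64(-2.6), np.float64(14.6), np.float64(0.1), np.float64(-0.0), np.float64(0.1)]
[np.float64(7.2), np.float64(-2.6), np.float64(14.6), np.float64(0.1), np.float64(-0.0), np.float64(0.1)]
[np.float64(7.2), np.float64(-2.5), np.float64(14.7), np.float64(0.1), np.float64(-0.0), np.float64(0.1)]
[np.float64(7.2), np.float64(-2.5), np.float64(14.7), np.float64(0.1), np.float64(-0.0), np.float64(0.1)]
[np.float64(7.2), np.float64(-2.5), np.float64(14.7), np.float64(0.1), np.float64(-0.0), np.float64(0.1)]
[-0.61942109 -0.24087183  0.00249066  2.33417235  0.42332109  0.55428927
  0.84959453]
```

Request:
step_arm(
  motion=[
    [7,-2,14,0,0,0],
    [7,-2,14,0,0,0],
    [7,-3,15,0,0,0],
    [7,-3,15,0,0,0],
    [7,-2,15,0,0,0],
    [0,0,0,0,0,0],
  ],
)

```text
clock: 3.42
position: [0.4773, 0.1857, 0.0833]
ee_rot: [-0.103, 0.953, 0.033, 0.284]
ft_force: [0.3, -1.0, -0.2]
grip_width: 0.0
```

```bash
python3 -c "
from h import *
go(-100,0,65,33,n=4)
from workcell import manip
print(manip.get_obs()['joint_pos'])
for n in ['scene','wrist']: cv2.imwrite(f'pics/{n}2.png',manip.camera(n))
b=cv2.imread('pics/scene2.png')[60:260,240:400]
cv2.imwrite('pics/s2c.png',cv2.resize(b,None,fx=3,fy=3,interpolation=cv2.INTER_CUBIC))
"
```

```text
t 3.42 unit [-140.    11.4   83.3] zaxis [ 0.547  0.021 -0.837] yU [-0.031  1.     0.005] F [ 0.27 -1.   -0.23] w 0.0
[np.float64(-5.8), np.float64(-3.2), np.float64(9.3), np.float64(0.3), np.float64(0.1), np.float64(0.3)]
[np.float64(-5.8), np.float64(-3.1), np.float64(9.3), np.float64(0.3), np.float64(0.1), np.float64(0.3)]
[np.float64(-5.9), np.float64(-3.0), np.float64(9.3), np.float64(0.3), np.float64(0.1), np.float64(0.3)]
[np.float64(-5.9), np.float64(-2.9), np.float64(9.3), np.float64(0.3), np.float64(0.1), np.float64(0.3)]
[-0.54227237 -0.07147291 -0.05071722  2.39637643  0.640229    0.33050383
  0.63443776]
```

View pics/s2c.png

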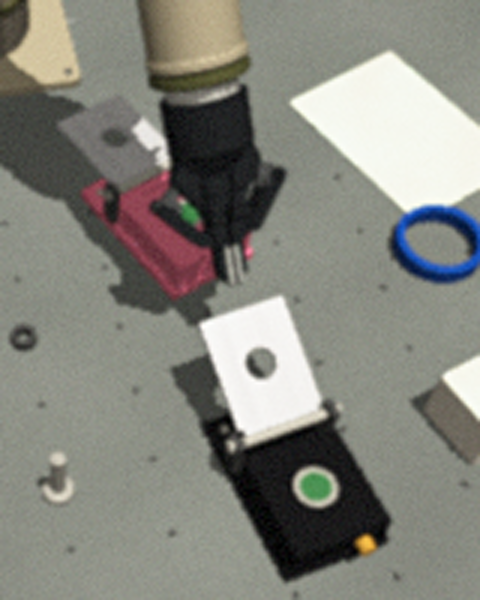

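View pics/wrist2.png

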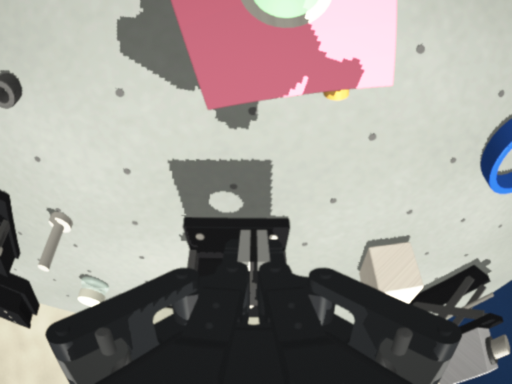

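Request:
step_arm(
  motion=[
    [-6,-3,9,0.3,0.1,0.3],
    [-6,-3,9,0.3,0.1,0.3],
    [-6,-3,9,0.3,0.1,0.3],
    [-6,-3,9,0.3,0.1,0.3],
    [0,0,0,0,0,0],
  ],
)

```text
clock: 4.15
position: [0.5234, 0.1832, 0.0684]
ee_rot: [-0.089, 0.955, 0.026, 0.283]
ft_force: [-0.6, -0.2, -0.1]
grip_width: 0.003
```

```bash
cat >> h.py <<'E'
def pic(tag):
    from workcell import manip
    b=manip.camera('scene')[100:260,260:420]; t=manip.camera('top')[130:230,140:240]
    a=np.hstack([cv2.resize(b,(400,400),interpolation=cv2.INTER_CUBIC),cv2.resize(t,(400,400),interpolation=cv2.INTER_CUBIC)])
    cv2.imwrite(f'pics/p{tag}.png',a)
E
python3 -c "
from h import *
state();pic(3)
from workcell import manip
print(manip.get_obs()['joint_pos'])"
```

```text
t 4.15 unit [-95.2   0.4  68.4] zaxis [ 0.545 -0.    -0.838] yU [-0.  1. -0.] F [-0.64 -0.21 -0.06] w 0.003
[-0.51535817  0.05475428 -0.02131849  2.31144848  0.70633148  0.2932629
  0.59038171]
```

View pics/p3.png

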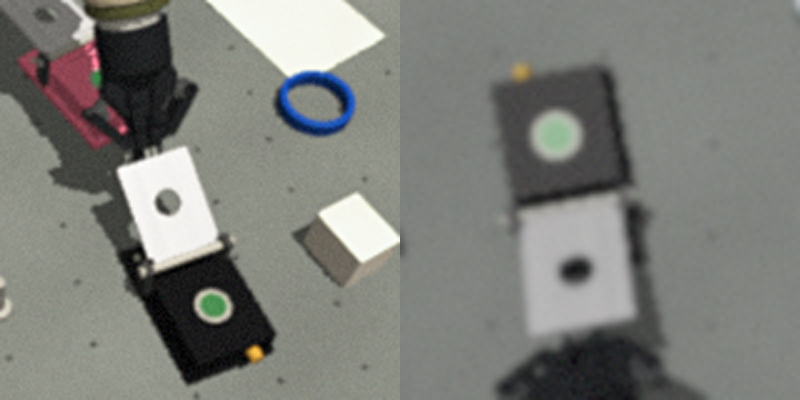

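The fingertip is now under the free edge, and the mask hasn't moved. Next is the pushing path.

```bash
cat >> h.py <<'E'
def tgt(th,r=88,tilt=33,half=11):
    # TCP (unit x,z) so the finger tip (box of half-thickness) touches trailing face at angle th
    a=np.radians(th);t=np.radians(tilt)
    f=np.array([np.cos(t),np.sin(t)]); n=np.array([np.sin(a),np.cos(a)])
    s=1 if n@f>0 else -1
    C=np.array([0,50])+r*np.array([-np.cos(a),np.sin(a)])-2.5*n
    return C-s*half*f
def seq(pts,tilt=33):
    p,R,o=state();u=unit(p);q=np.array([u[0],u[2]]);t=np.radians(tilt)
    X=np.array([-np.cos(t),-np.sin(t)]);Z=np.array([np.sin(t),-np.cos(t)])
    for w in pts:
        d=np.array(w)-q;q=np.array(w);print([round(float(d@X)),0,round(float(d@Z)),0,0,0],"->",np.round(w))
E
python3 -c "
from h import *
for t in range(58,182,10): print(t,tgt(t).round(1))
seq([(-90,77),(-84,86),(-77,95),(-70,104),(-64,111),(-58,117)])"
```

```text
58 [-58.  117.3]
68 [-44.5 124.7]
78 [-30.  129.6]
88 [-14.8 131.9]
98 [  0.5 131.5]
108 [ 15.6 128.5]
118 [ 29.9 122.9]
128 [ 43.  114.9]
138 [ 54.5 104.8]
148 [ 82.5 104.7]
158 [89.9 91.3]
168 [94.8 76.7]
178 [97.1 61.6]
t 4.25 unit [-95.5   0.7  68.8] zaxis [ 0.546  0.001 -0.838] yU [-0.001  1.     0.   ] F [ 0.86  0.39 -0.12] w 0.001
[-9, 0, -4, 0, 0, 0] -> [-90  77]
[-10, 0, -4, 0, 0, 0] -> [-84  86]
[-11, 0, -4, 0, 0, 0] -> [-77  95]
[-11, 0, -4, 0, 0, 0] -> [-70 104]
[-9, 0, -3, 0, 0, 0] -> [-64 111]
[-8, 0, -2, 0, 0, 0] -> [-58 117]
```

Request:
step_arm(
  motion=[
    [-9,0,-4,0,0,0],
    [-10,0,-4,0,0,0],
    [-11,0,-4,0,0,0],
  ],
)

```text
clock: 4.62
position: [0.5389, 0.1864, 0.094]
ee_rot: [-0.09, 0.955, 0.026, 0.281]
ft_force: [-2.2, -1.0, -1.8]
grip_width: 0.002
```

```bash
python3 -c "
from h import *
seq([(-70,104),(-64,111),(-58,117)]);pic(4)"
```

```text
t 4.62 unit [-79.4   0.7  94. ] zaxis [ 0.542 -0.    -0.84 ] yU [-0.002  1.    -0.001] F [-2.16 -0.98 -1.79] w 0.002
[-13, 0, -3, 0, 0, 0] -> [-70 104]
[-9, 0, -3, 0, 0, 0] -> [-64 111]
[-8, 0, -2, 0, 0, 0] -> [-58 117]
```

View pics/p4.png

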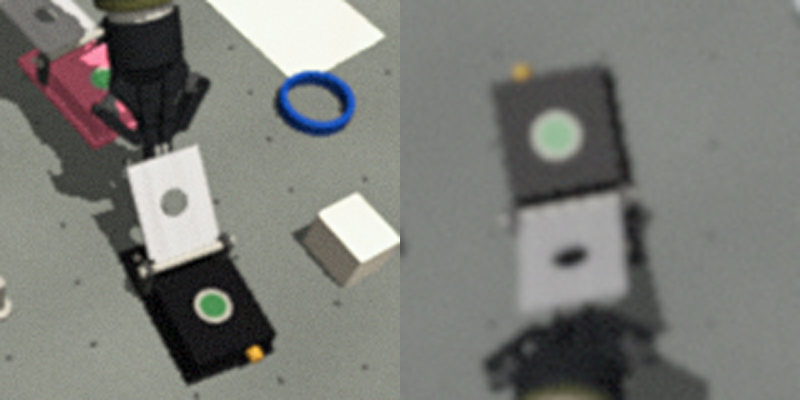

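The mask is rising with about 2–3 N of contact. Continuing.

Request:
step_arm(
  motion=[
    [-11,0,-3,0,0,0],
    [-10,0,-3,0,0,0],
    [-9,0,-2,0,0,0],
  ],
)

```text
clock: 5.1
position: [0.5589, 0.1899, 0.1169]
ee_rot: [-0.09, 0.955, 0.026, 0.281]
ft_force: [-0.0, 0.5, -1.0]
grip_width: -0.002
```

```bash
python3 -c "
from h import *
seq([tgt(t) for t in range(63,110,5)]);pic(5)"
```

```text
t 5.1 unit [-59.    0.4 116.9] zaxis [ 0.542 -0.001 -0.841] yU [-0.001  1.    -0.002] F [-0.03  0.48 -0.96] w -0.002
[-9, 0, 0, 0, 0, 0] -> [-51. 121.]
[-8, 0, 1, 0, 0, 0] -> [-45. 125.]
[-8, 0, 2, 0, 0, 0] -> [-37. 127.]
[-7, 0, 2, 0, 0, 0] -> [-30. 130.]
[-7, 0, 3, 0, 0, 0] -> [-22. 131.]
[-7, 0, 3, 0, 0, 0] -> [-15. 132.]
[-7, 0, 4, 0, 0, 0] -> [ -7. 132.]
[-6, 0, 5, 0, 0, 0] -> [  1. 132.]
[-6, 0, 5, 0, 0, 0] -> [  8. 130.]
[-5, 0, 6, 0, 0, 0] -> [ 16. 128.]
```

View pics/p5.png

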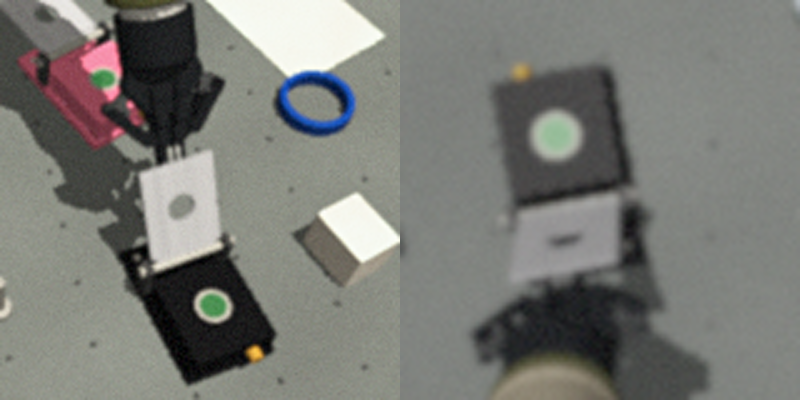

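Request:
step_arm(
  motion=[
    [-9,0,0,0,0,0],
    [-8,0,1,0,0,0],
    [-8,0,2,0,0,0],
    [-7,0,2,0,0,0],
    [-7,0,3,0,0,0],
    [-7,0,3,0,0,0],
    [-7,0,4,0,0,0],
    [-6,0,5,0,0,0],
  ],
)

```text
clock: 6.2
position: [0.6225, 0.2023, 0.133]
ee_rot: [-0.09, 0.955, 0.026, 0.281]
ft_force: [-1.4, -0.4, -0.7]
grip_width: -0.006
```

```bash
python3 -c "
from h import *
seq([tgt(t) for t in range(103,140,5)]);pic(6)"
```

```text
t 6.2 unit [  5.7   0.7 133. ] zaxis [ 0.542 -0.    -0.84 ] yU [-0.001  1.    -0.001] F [-1.37 -0.39 -0.67] w -0.006
[-1, 0, 4, 0, 0, 0] -> [  8. 130.]
[-5, 0, 6, 0, 0, 0] -> [ 16. 128.]
[-5, 0, 6, 0, 0, 0] -> [ 23. 126.]
[-4, 0, 6, 0, 0, 0] -> [ 30. 123.]
[-4, 0, 7, 0, 0, 0] -> [ 37. 119.]
[-3, 0, 7, 0, 0, 0] -> [ 43. 115.]
[-2, 0, 7, 0, 0, 0] -> [ 49. 110.]
[-2, 0, 7, 0, 0, 0] -> [ 54. 105.]
```

View pics/p6.png

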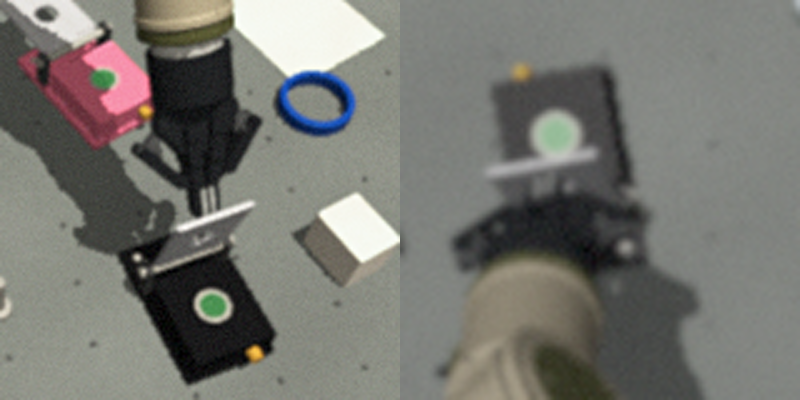

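```bash
python3 -c "
from h import *
R=[89,91,93,95,97,99,101,102]
seq([tgt(t,r) for t,r in zip(range(103,140,5),R)]+[tgt(t,r) for t,r in zip(range(148,170,5),[80,82,83,84,85])])"
```

```text
t 6.3 unit [  6.    0.7 133.1] zaxis [ 0.542 -0.    -0.84 ] yU [-0.001  1.    -0.001] F [-0.63 -0.79  1.01] w 0.001
[-1, 0, 3, 0, 0, 0] -> [  8. 131.]
[-7, 0, 4, 0, 0, 0] -> [ 17. 131.]
[-7, 0, 5, 0, 0, 0] -> [ 25. 131.]
[-6, 0, 6, 0, 0, 0] -> [ 33. 129.]
[-6, 0, 7, 0, 0, 0] -> [ 42. 127.]
[-5, 0, 7, 0, 0, 0] -> [ 50. 124.]
[-5, 0, 8, 0, 0, 0] -> [ 58. 120.]
[-3, 0, 8, 0, 0, 0] -> [ 65. 114.]
[-2, 0, 17, 0, 0, 0] -> [ 76. 101.]
[-2, 0, 7, 0, 0, 0] -> [81. 95.]
[0, 0, 7, 0, 0, 0] -> [85. 89.]
[1, 0, 7, 0, 0, 0] -> [89. 83.]
[1, 0, 7, 0, 0, 0] -> [92. 76.]
```

Request:
step_arm(
  motion=[
    [-7,0,5,0,0,0],
    [-7,0,5,0,0,0],
    [-6,0,6,0,0,0],
    [-6,0,7,0,0,0],
    [-5,0,7,0,0,0],
    [-5,0,8,0,0,0],
  ],
)

```text
clock: 7.05
position: [0.676, 0.2123, 0.12]
ee_rot: [-0.09, 0.955, 0.026, 0.282]
ft_force: [-1.5, -0.1, 1.2]
grip_width: -0.002
```

```bash
python3 -c "
from h import *
seq([(65,114)]+[tgt(t,r) for t,r in zip(range(148,170,5),[80,82,83,84,85])]);pic(7)"
```

```text
t 7.05 unit [ 60.2   0.6 120. ] zaxis [ 0.543 -0.001 -0.84 ] yU [-0.001  1.    -0.001] F [-1.5  -0.1   1.17] w -0.002
[-1, 0, 8, 0, 0, 0] -> [ 65 114]
[-2, 0, 17, 0, 0, 0] -> [ 76. 101.]
[-2, 0, 7, 0, 0, 0] -> [81. 95.]
[0, 0, 7, 0, 0, 0] -> [85. 89.]
[1, 0, 7, 0, 0, 0] -> [89. 83.]
[1, 0, 7, 0, 0, 0] -> [92. 76.]
```

View pics/p7.png

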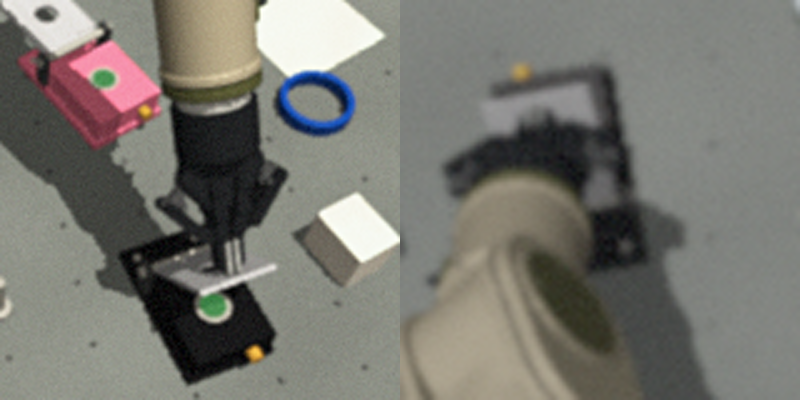

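Request:
step_arm(
  motion=[
    [-1,0,8,0,0,0],
    [-1,0,8,0,0,0],
    [-1,0,8,0,0,0],
    [-1,0,7,0,0,0],
    [0,0,7,0,0,0],
    [1,0,6,0,0,0],
  ],
)

```text
clock: 7.9
position: [0.7037, 0.2176, 0.0823]
ee_rot: [-0.09, 0.955, 0.026, 0.282]
ft_force: [-1.1, -0.3, 0.8]
grip_width: 0.002
```

```bash
python3 -c "
from h import *
seq([(92,76),(93,71),(94,66),(94,62),(94,59)]);pic(8)"
```

```text
t 7.9 unit [88.3  0.7 82.3] zaxis [ 0.543 -0.    -0.84 ] yU [-0.001  1.    -0.001] F [-1.08 -0.35  0.75] w 0.002
[0, 0, 7, 0, 0, 0] -> [92 76]
[2, 0, 5, 0, 0, 0] -> [93 71]
[2, 0, 5, 0, 0, 0] -> [94 66]
[2, 0, 3, 0, 0, 0] -> [94 62]
[2, 0, 3, 0, 0, 0] -> [94 59]
```

View pics/p8.png

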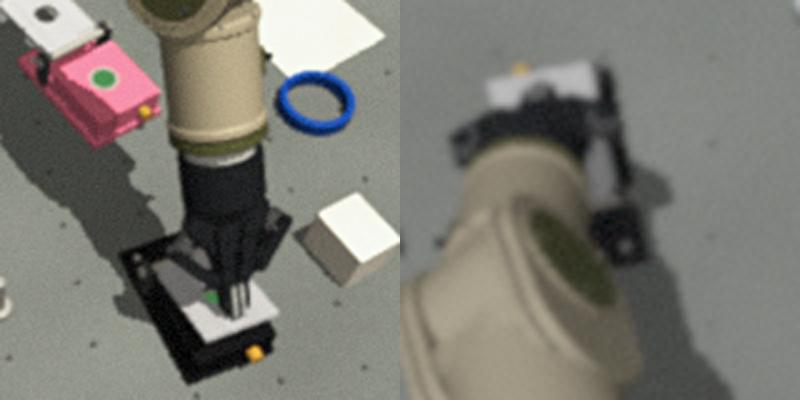

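Request:
step_arm(
  motion=[
    [0,0,6,0,0,0],
    [2,0,5,0,0,0],
    [2,0,5,0,0,0],
  ],
)

```text
clock: 8.38
position: [0.7093, 0.2187, 0.0662]
ee_rot: [-0.09, 0.955, 0.026, 0.282]
ft_force: [-1.2, 1.0, 1.3]
grip_width: 0.001
```

```bash
python3 -c "
from h import *
seq([(94,64),(94,62),(94,60),(94,58)])"
```

```text
t 8.38 unit [94.1  0.7 66.2] zaxis [ 0.543 -0.    -0.839] yU [-0.001  1.    -0.001] F [-1.19  0.96  1.29] w 0.001
[1, 0, 2, 0, 0, 0] -> [94 64]
[1, 0, 2, 0, 0, 0] -> [94 62]
[1, 0, 2, 0, 0, 0] -> [94 60]
[1, 0, 2, 0, 0, 0] -> [94 58]
```

Request:
step_arm(
  motion=[
    [1,0,2,0,0,0],
    [1,0,2,0,0,0],
    [1,0,2,0,0,0],
  ],
)

```text
clock: 8.75
position: [0.71, 0.2188, 0.0589]
ee_rot: [-0.09, 0.955, 0.026, 0.282]
ft_force: [-0.6, 0.2, 1.4]
grip_width: -0.003
```

```bash
python3 -c "
from h import *
state();pic(9)"
```

```text
t 8.75 unit [94.8  0.7 58.9] zaxis [ 0.543 -0.    -0.84 ] yU [-0.002  1.    -0.001] F [-0.62  0.17  1.41] w -0.003
```

View pics/p9.png

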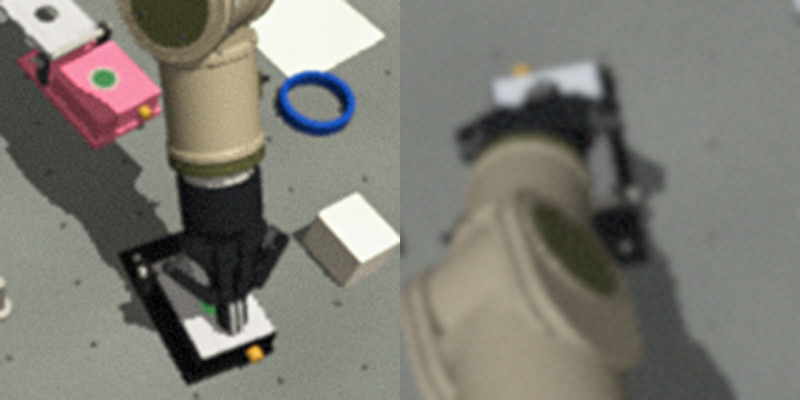

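Request:
step_arm(
  motion=[
    [1,0,1,0,0,0],
    [1,0,1,0,0,0],
  ],
)

```text
clock: 9.1
position: [0.71, 0.2188, 0.0568]
ee_rot: [-0.09, 0.955, 0.026, 0.283]
ft_force: [-3.6, -0.8, 6.4]
grip_width: -0.001
```

```bash
python3 -c "
from h import *
state()"
```

```text
t 9.1 unit [94.8  0.7 56.8] zaxis [ 0.545 -0.    -0.839] yU [-0.002  1.    -0.001] F [-3.57 -0.79  6.42] w -0.001
```

The force rose to about 7 N, so the mask is on its stop. One more small press, then a hold.

Request:
step_arm(
  motion=[
    [1,0,1,0,0,0],
    [0.5,0,1,0,0,0],
    [0,0,0,0,0,0],
  ],
)

```text
clock: 9.48
position: [0.711, 0.2191, 0.0571]
ee_rot: [-0.09, 0.954, 0.027, 0.284]
ft_force: [-0.9, 0.3, 1.9]
grip_width: 0.0
```

```bash
python3 -c "
from h import *
go(70,0,130,33,n=7)"
```

```text
t 9.47 unit [95.8  0.9 57.1] zaxis [ 0.548  0.    -0.837] yU [-0.001  1.    -0.   ] F [-0.93  0.33  1.92] w 0.0
[np.float64(-2.6), np.float64(-0.1), np.float64(-10.7), np.float64(0.0), np.float64(0.0), np.float64(0.0)]
[np.float64(-2.6), np.float64(-0.1), np.float64(-10.7), np.float64(0.0), np.float64(0.0), np.float64(0.0)]
[np.float64(-2.6), np.float64(-0.1), np.float64(-10.7), np.float64(0.0), np.float64(0.0), np.float64(0.0)]
[np.float64(-2.6), np.float64(-0.1), np.float64(-10.7), np.float64(0.0), np.float64(0.0), np.float64(0.0)]
[np.float64(-2.6), np.float64(-0.1), np.float64(-10.7), np.float64(0.0), np.float64(0.0), np.float64(0.0)]
[np.float64(-2.6), np.float64(-0.1), np.float64(-10.7), np.float64(0.0), np.float64(0.0), np.float64(0.0)]
[np.float64(-2.6), np.float64(-0.1), np.float64(-10.7), np.float64(0.0), np.float64(0.0), np.float64(0.0)]
```

Request:
step_arm(
  motion=[
    [-5,0,-8,0,0,0],
    [-5,0,-10,0,0,0],
    [-6,0,-14,0,0,0],
    [-6,0,-18,0,0,0],
    [-6,0,-22,0,0,0],
    [-6,0,-25,0,0,0],
    [-6,0,-25,0,0,0],
    [5,0,-25,0,0,0],
    [15,0,-20,0,0,0],
    [20,0,-20,0,0,0],
    [20,0,-20,0,0,0],
    [20,0,-15,0,0,0],
    [0,0,0,0,0,0],
    [0,0,0,0,0,0],
  ],
)

```text
clock: 11.22
position: [0.5522, 0.1889, 0.2419]
ee_rot: [-0.09, 0.952, 0.028, 0.29]
ft_force: [0.2, -0.5, -0.8]
grip_width: -0.003
```

```bash
python3 -c "
from h import *
from workcell import manip
state();pic(10)
for n in ['scene','top','wrist']: cv2.imwrite(f'pics/{n}E.png',manip.camera(n))"
```

```text
t 11.22 unit [-65.8   0.6 241.9] zaxis [ 0.558  0.003 -0.83 ] yU [-0.002  1.     0.002] F [ 0.21 -0.5  -0.81] w -0.003
```

View pics/p10.png

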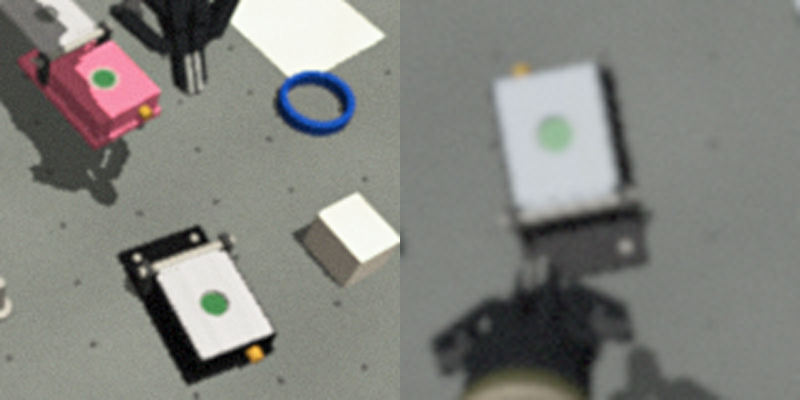

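View pics/sceneE.png

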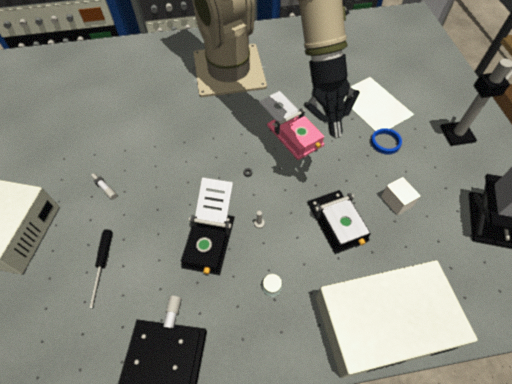

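View pics/wristE.png

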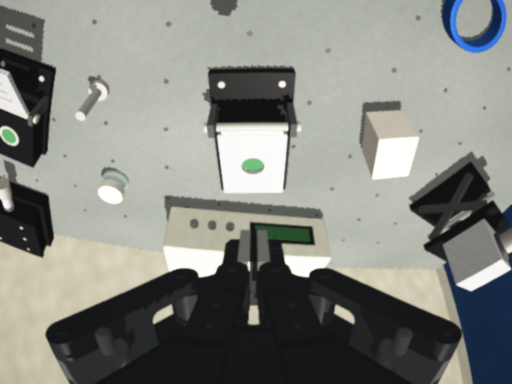

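```bash
python3 - <<'E'
from h import *
a=cv2.imread("pics/sceneE.png")[180:255,300:380]; b=cv2.imread("pics/topE.png")[140:195,150:210]
cv2.imwrite("pics/e.png",np.hstack([cv2.resize(a,(400,375),interpolation=cv2.INTER_CUBIC),cv2.resize(b,(400,375),interpolation=cv2.INTER_CUBIC)]))
from workcell import manip
S=manip.camera_info("scene");T=manip.camera_info("top")
for z in (.05,.056,.062):
  for n,i in(("S",S),("T",T)):
    print(z,n,[proj(i,O+U.apply([.11,y,z])).round(1) for y in(-.04,.04)])
# masked plate contour corners
for n,i,(r0,r1,c0,c1) in(("scene",S,(180,255,300,380)),("top",T,(140,195,155,205))):
    im=cv2.imread(f"pics/{n}E.png");g=im.min(2);m=np.zeros_like(g);m[r0:r1,c0:c1]=(g[r0:r1,c0:c1]>150)
    c=max(cv2.findContours(m,cv2.RETR_EXTERNAL,cv2.CHAIN_APPROX_NONE)[0],key=cv2.contourArea)
    print(n,cv2.contourArea(c),cv2.boxPoints(cv2.minAreaRect(c)).round(1).tolist(), cv2.approxPolyDP(c,4,True)[:,0].tolist())
    for z in (.0475,.0525): print([onz(i,q,z).round(4)[:2].tolist() for q in cv2.boxPoints(cv2.minAreaRect(c))])
E
```

```text
0.05 S [array([339.7, 243.1]), array([368.4, 232.5])]
0.05 T [array([187.6, 145.5]), array([162.8, 149.9])]
0.056 S [array([340.2, 242.1]), array([369. , 231.5])]
0.056 T [array([187.3, 145.1]), array([162.4, 149.6])]
0.062 S [array([340.6, 241.1]), array([369.7, 230.4])]
0.062 T [array([187.1, 144.8]), array([162. , 149.2])]
scene 1200.0 [[320.20001220703125, 206.0], [347.0, 191.39999389648438], [369.1000061035156, 231.89999389648438], [342.29998779296875, 246.5]] [[347, 197], [321, 206], [340, 242], [368, 232]]
[[0.6212, 0.1624], [0.5904, 0.2447], [0.7151, 0.2635], [0.7413, 0.1859]]
[[0.6239, 0.161], [0.5932, 0.2428], [0.7172, 0.2615], [0.7432, 0.1843]]
top 842.0 [[162.3000030517578, 149.6999969482422], [187.6999969482422, 144.6999969482422], [194.6999969482422, 179.5], [169.3000030517578, 184.5]] [[186, 145], [164, 150], [171, 183], [193, 179]]
[[0.7188, 0.2622], [0.7359, 0.1815], [0.6236, 0.1578], [0.6069, 0.2381]]
[[0.7178, 0.2612], [0.7348, 0.1808], [0.623, 0.1572], [0.6064, 0.2372]]
```

View pics/e.png

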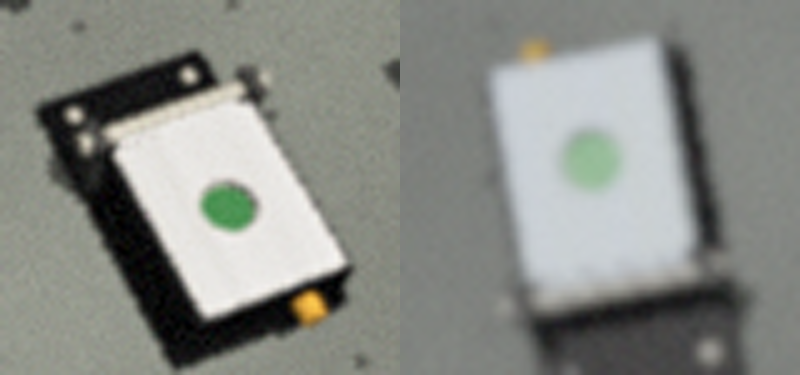

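```bash
python3 - <<'E'
import cv2,numpy as np
a=cv2.imread("pics/scene0.png").astype(int);b=cv2.imread("pics/sceneE.png").astype(int)
d=np.abs(a-b).max(2)
for n,(x0,x1,y0,y1) in dict(slot=(175,240,170,280),post=(248,270,200,230),collar=(240,256,165,180),tape=(365,405,125,155),carton=(380,422,175,215),mic=(88,120,170,202),drv=(85,115,225,310),wax=(258,286,270,298)).items():
    print(n,(d[y0:y1,x0:x1]>40).mean().round(3))
from workcell import manip
print(manip.get_obs()["ft_force"]); manip.hand_in()
E
```

```text
slot 0.0
post 0.0
collar 0.0
tape 0.0
carton 0.0
mic 0.0
drv 0.0
wax 0.0
[ 0.60394021  0.50354681 -0.62043307]
the job is handed in; nothing more can be done
```

The round-hole mask is flat on its detector, and I handed the job in at about 11.4 s of the 42 s allowed. With the jaws shut and the hand tilted about 33°, I put the fingertips under the free edge. I pushed the mask past upright with roughly 1–3 N at the wrist, laid it down slowly, then backed the hand well clear.

**Flat on the stop:** near the end the wrist force rose to about 7 N, and a further press did not lower the fingertip. The mask's free-edge corners in the final scene picture are within about 1 px of where a fully flat mask should appear. They cannot separate a height difference of a few millimetres, so the evidence that it is fully flat rests mainly on the force check.

**Nothing else moved:** comparing the scene camera's first and last pictures showed no change at the slotted unit or any bystander. The final force reading was only noise, so the hand was touching nothing.

**Disagreements:**
- My first tilt of 45° ran joints 2 and 4 up to their limits, so I reduced it to 33°.
- The fingertip stopped 1.7 mm lower than I planned. I take this to mean the finger is thinner than the 11 mm half-thickness I assumed.

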